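# Run down the loose wing nut on the studio lamp's foot

## Task

The brass wing nut on the foot of the work lamp is loose: screw it down, clockwise seen from above, until it is fully home against its stop. Do it by pushing the wings round with a fingertip, stroke after stroke, pressing on one side of the nut at a time; do not pinch or grip it. Leave the black tin, the ink bottle, the glass and the tape roll where they stand, and finish clear of everything.

Things in the scene. Friction and masses are not known exactly. Their poses are not given: they have to be found in the camera images.
- lamp: Heavy work lamp, fixed to the table. Origin: on the axis of the vertical stud, at the table surface; z up. Dark base plate 170 (x) by 220 mm (y, from -75 to +145), 18 mm high. Under the nut lie an aluminium clamp shoe (70 by 93 mm, y from -35 to +58, top at 40 mm) and a washer (36 mm across, top at 44 mm). The -y side of the nut is open; a white upright stands on the +y side.
- upright (a point): Centre of the near face of the lamp's white upright: 55 mm wide (x from -60 to -5), face 55 mm from the stud axis, body y +55 to +90, 218 mm high. This point is 120 mm above the table. A gooseneck rises from its top and bends to +y, up to 335 mm high, to a round head 130 mm across near x -32, y +280. The upright keeps a gripper from following a wing all the way round.
- nut (a joint): Rotation of the wing nut on the stud, rad. It grows as the nut is screwed down, clockwise seen from above, and stops hard at 8.0 (fully home, nut resting on the washer). It starts between 0 and 3. It stays where it is left and needs about 0.05 N m (2 N at mid-wing), never more than 0.1 N m; it sinks 4 mm a turn.
- nut_top (a point): On the nut's axis, level with the wing tops (78 mm above the table when home, up to 83 mm when loose). Brass nut: two flat upright wings in one plane, 76 mm tip to tip, 8 mm thick, faces from 4 to 32 mm above the nut's underside, a 2 mm thick middle ridge up to 34 mm; hub 24 mm across, 20 mm high. The 14 mm stud's end is at 78 mm.
- wing_tip (a point): Outer end of one of the two wings, 38 mm from the axis, at the height of the wing tops; the direction from nut_top to this point is the direction of that wing, and the other wing points the opposite way.
- half_p: Half of the wing nut on one side of the wing plane: one flat face of both wings and half the hub. Its origin is on the axis at the nut's underside, 34 mm below nut_top; its x axis points along the wing of wing_tip, z up; this half lies on its +y side.
- half_n: The other half of the wing nut, on the -y side; same origin and axes.
- tin: Bystander: low black tin, 60 mm across, 45 mm high; origin at the centre of its underside.
- ink: Bystander: slim black ink bottle with white cap, 34 mm across, 85 mm high; origin at the centre of its underside.
- glass: Bystander: empty drinking glass, 68 mm across the rim, 90 mm high; origin at the centre of its underside.
- tape: Bystander: roll of paper tape lying flat, 84 mm across, 24 mm high; origin at the centre of its underside.

How it is judged (in metres and radians):
At the end, for the whole second after the job is handed in: The wing nut is home: its joint reads over 7.75 of 8.0 rad (within about 14 degrees of the stop) and is at rest; tin, ink bottle, glass and tape are within 20 mm of where they started (value of joint nut above 7.75 rad and velocity of joint nut between -0.05 and 0.05 rad/s and distance of each of tin, ink, glass, tape from where it was at the start of the episode below 0.02 m); the robot touches nothing.
It fails at once if the nut is pinched: pressed by the fingers on both sides at once (over 3 N on each half) (contact force between the fingers and half_p above 3 N and contact force between the fingers and half_n above 3 N).
It fails at once if a bystander (tin, ink bottle, glass or tape) is pushed, tipped or lifted by more than 20 mm (distance of any of tin, ink, glass, tape from where it was at the start of the episode above 0.02 m).
It also fails if it takes over 58 s, if anything falls off the work surface, if the arm or the gripper's body presses on something with over 40 N, if the wrist force passes 120 N, or if a joint passes its speed limit or range.

## Robot

A 6-joint arm with a two-finger parallel gripper is mounted at the origin on the work surface. World frame = base frame: x ahead of the robot, y to its left, z up, the work surface at z = 0. Lengths are in mm, angles in rad, forces in N, time in s.
With the tool pointing down it reaches from about 275 to 750 mm from the base axis. Payload 10.2 kg.
Tool frame: the origin (TCP) lies at the very end of the fingers, on their centre line; the grasp point (between the pads) lies 19 mm behind it (ctrl.pinch_z is the distance from the TCP to the grasp point, in mm); y points along the fingers, z is the direction in which the jaws open and shut, and the axes are right-handed (so a half turn about y gives the same grasp; the last joint's range is limited). The gripper opens to 85 mm and grips with 20 to 120 N. Pads are 22 mm wide; open, the fingers measure 114 mm over their backs; the gripper's body (76 mm by 85 mm) begins 54 mm behind the grasp point. The pads swing forward as they close: fully open they stand 13 mm farther back than shut.
Start: joints at [-0.223, 0.313, 1.498, -0, 1.331, -0.223], TCP at [525.006, -0.013, 202.894] pointing down, gripper open.
Joint ranges: [-2.94, 2.94], [-0.97, 2.17], [0.19, 2.56], [-1.23, 4.37], [0.02, 3.11], [-2.88, 2.88]. Speed limits (rad/s): [2.39, 2.39, 3.01, 3.14, 3.14, 3.14].

## Interface

Orientations are given as a unit quaternion [w, x, y, z].
In Python, from rig import sense, eyes, ctrl gives the robot as it stands. The module is installed in compiled form; this text tells all that it offers.
- The arm moves only by the shell command python3 -m handwheel 'ROWS' [FORCE]. ROWS is JSON, a list of rows, each an object of numbers: "grip": the finger opening in mm, from 0 to 85.4; "tx", "ty", "tz": the shift along the tool's x, y, z in mm; "wx", "wy", "wz": the turn, a rotation vector about the tool's x, y, z in rad. In form: [{"grip": .., "tx": .., "ty": .., "tz": .., "wx": .., "wy": .., "wz": ..}, ...]. A call has 1 to 10 rows; each row shifts and turns the commanded pose from where the row before left it, along the tool's axes as they then stand; what a row does not reach is not made up. A row lasts 1/12 s, in which the tool goes at most 41.7 mm and 7.16 degrees, less where a joint would pass 70% of its speed; a pose out of reach is approached as far as the arm can. A call is refused whole if a number of a shift passes 41.7 or a number of a turn 0.125, either way. A call with a gripper value outside its range is refused whole. The fingers move at their own pace and stop on an object; FORCE is the grip in N (left out, the last holds). Time passes only in rows, so rows that do not move let the fingers close. It gives the time, the measured TCP pose, the force and the opening at its end, in the units of the state.
- sense(): the state, without advancing time (a new reading comes with each control period).
- eyes.capture(name): name is "scene" or "side" or "wrist"; returns a dict with "pixels" (400x640x3 uint8, red, green, blue), "mtx" (3x3 intrinsics, pixels), "dist" ([k1, k2, p1, p2, k3] as OpenCV has them; the pictures are not rectified), "R" (3x3) and "t" (3): a world point X has camera coordinates R X + t. Camera axes: x right, y down, z forward; pixel columns grow to the right and rows downward; lengths in mm; the calibration is good to about 2 mm. A picture is of the moment at which its call begins. There is no depth.
- ctrl.finish_job(): hands the job in, once; it reports no verdict.
The state is a dict: "time_s": time; "joints": joint angles; "dq": joint speeds; "tau": joint torques, N m; "eef_pos": TCP position; "ee_rot": TCP orientation; "force": force on the tool from outside, world axes, zero at the start; "wrist_torque": the same for the moment, N m; "grip_width": opening from 0.0 (shut) to 1.0 (fully open).
Only numpy, scipy, OpenCV 4.12 (cv2) and the standard library are available. Lean on these libraries where they do the work, as an engineer would, in place of code of your own. Each camera call takes 0.05 s, during which the arm holds its last target.

## Working session

There is one attempt and no reset: what is moved stays moved. The work goes in short steps, Python scripts to look and compute and a shell command to move; the robot and the scene stay as the last step left them, time stands still between calls to the robot, and variables do not carry over. Pictures are saved under pics/ and viewed, and the job is handed in when it is done.

```bash
mkdir -p pics
python3 - <<'E'
from rig import sense, eyes, ctrl
import cv2
print(sense())
for n in ["scene","side","wrist"]:
    c=eyes.capture(n); cv2.imwrite(f"pics/{n}0.png",c["pixels"][:,:,::-1])
    print(n,c["mtx"].tolist(),c["dist"],(-c["R"].T@c["t"]).tolist(), c["R"].round(3).tolist())
E
```

```text
{'time_s': 0.0, 'joints': array([-2.23372813e-01,  3.13437731e-01,  1.49844177e+00, -1.30066787e-05,
        1.33101274e+00, -2.23378562e-01]), 'dq': array([ 0.00130554, -0.00020145,  0.00076533, -0.00142788,  0.00064116,
        0.0006375 ]), 'tau': array([-5.78409599e-04, -4.12261176e+01, -2.59742296e+01, -3.58453699e-04,
        4.11797926e-03, -1.23038126e-05]), 'eef_pos': array([5.24700942e+02, 6.63668836e-02, 2.02339620e+02]), 'ee_rot': array([ 0.49975347, -0.50025074,  0.5003841 , -0.49961127]), 'force': array([-0.36640905,  0.50367438, -0.21953535]), 'wrist_torque': array([ 0.0419554 ,  0.02661187, -0.00863623]), 'grip_width': 1.001669014201155}
scene [[499.1471883255737, 0.0, 324.2342805069665], [0.0, 499.1471883255737, 208.15365220557942], [0.0, 0.0, 1.0]] [-0.11788566  0.          0.          0.          0.        ] [1110.6338542707597, 444.2953363306609, 1007.9789081138738] [[-0.682, 0.732, 0.004], [0.571, 0.536, -0.622], [-0.457, -0.422, -0.783]]
side [[406.84534674239273, 0.0, 320.35223929929], [0.0, 406.84534674239273, 206.22899561106186], [0.0, 0.0, 1.0]] [0.00424835 0.         0.         0.         0.        ] [361.6386620135386, -526.5079422267394, 645.5934257154348] [[0.908, -0.418, -0.013], [-0.316, -0.664, -0.677], [0.274, 0.619, -0.736]]
wrist [[330.9402538241052, 0.0, 318.0171204782664], [0.0, 330.9402538241052, 199.34465248679498], [0.0, 0.0, 1.0]] [-0.06783094  0.          0.          0.          0.        ] [524.7142500963166, 75.93978392429571, 372.6713428013792] [[1.0, 0.001, 0.0], [0.001, -0.956, 0.295], [0.001, -0.295, -0.956]]
```

View pics/scene0.png

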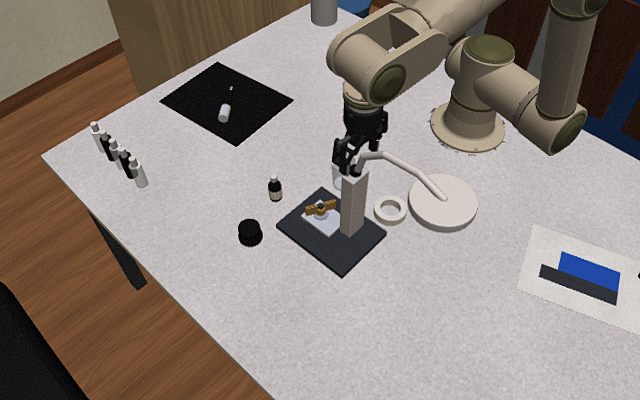

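View pics/side0.png

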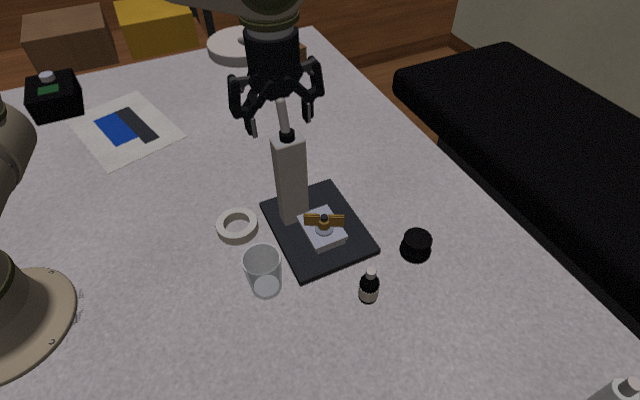

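View pics/wrist0.png

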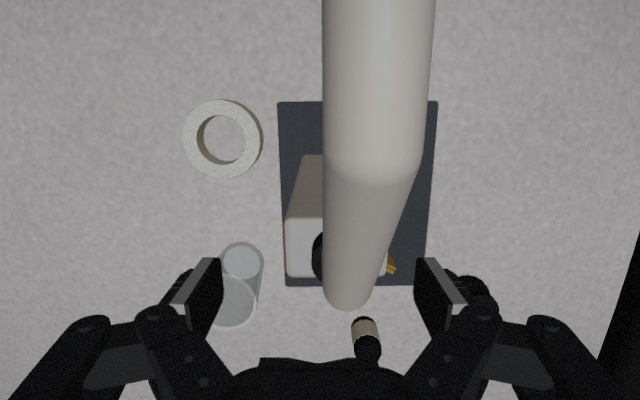

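```bash
cat > h.py <<'E'
import numpy as np, cv2
from rig import sense, eyes, ctrl
def ray(c,p):
    u=cv2.undistortPoints(np.array([[p]],float),c["mtx"],c["dist"])[0,0]
    d=c["R"].T@np.array([u[0],u[1],1.]); return -c["R"].T@c["t"], d/np.linalg.norm(d)
def plane(c,p,z):
    o,d=ray(c,p); return o+d*(z-o[2])/d[2]
def tri(c1,p1,c2,p2):
    o1,d1=ray(c1,p1);o2,d2=ray(c2,p2)
    s=np.linalg.lstsq(np.c_[d1,-d2],o2-o1,rcond=None)[0]
    a=o1+s[0]*d1;b=o2+s[1]*d2
    return (a+b)/2,np.linalg.norm(a-b)
def proj(c,X):
    return cv2.projectPoints(np.array(X,float).reshape(-1,1,3),cv2.Rodrigues(c["R"])[0],c["t"],c["mtx"],c["dist"])[0][:,0]
def crop(c,name,x0,y0,x1,y1,k):
    cv2.imwrite(name,cv2.resize(c["pixels"][y0:y1,x0:x1,::-1],None,fx=k,fy=k,interpolation=cv2.INTER_CUBIC))
E
python3 - <<'E'
from h import *
s=eyes.capture("scene");d=eyes.capture("side")
crop(s,"pics/sc1.png",230,160,430,280,4)
crop(d,"pics/sd1.png",210,110,450,310,3)
for c in (s,d):
    h=cv2.cvtColor(c["pixels"],cv2.COLOR_RGB2HSV)
    m=cv2.inRange(h,(10,120,60),(28,255,255)); m[:150]=0;m[300:]=0;m[:,:250]=0;m[:,400:]=0
    ys,xs=np.nonzero(m); print(len(xs),xs.min(),xs.max(),ys.min(),ys.max(),xs.mean(),ys.mean())
    print(cv2.minAreaRect(np.c_[xs,ys].astype(np.float32)))
E
```

```text
254 305 335 199 214 320.3267716535433 207.6259842519685
((320.72674560546875, 208.36143493652344), (11.553996086120605, 31.353572845458984), 75.25643920898438)
406 304 344 214 229 323.54679802955667 220.49014778325125
((324.0, 221.5), (40.0, 15.0), 0.0)
```

View pics/sc1.png

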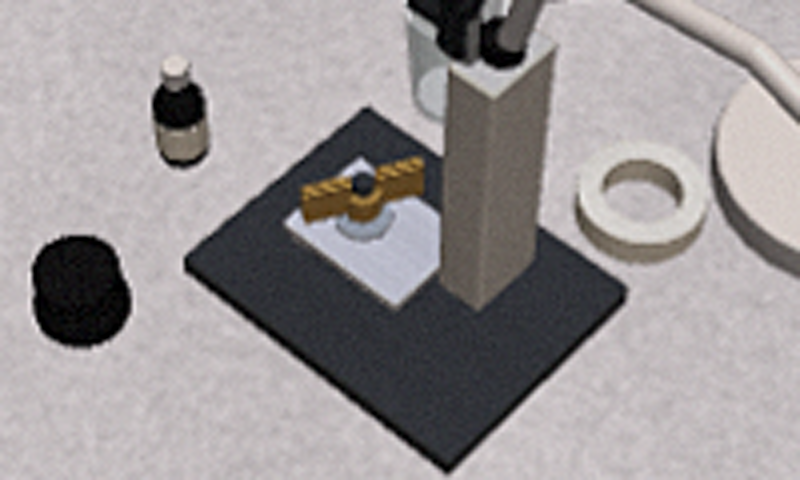

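View pics/sd1.png

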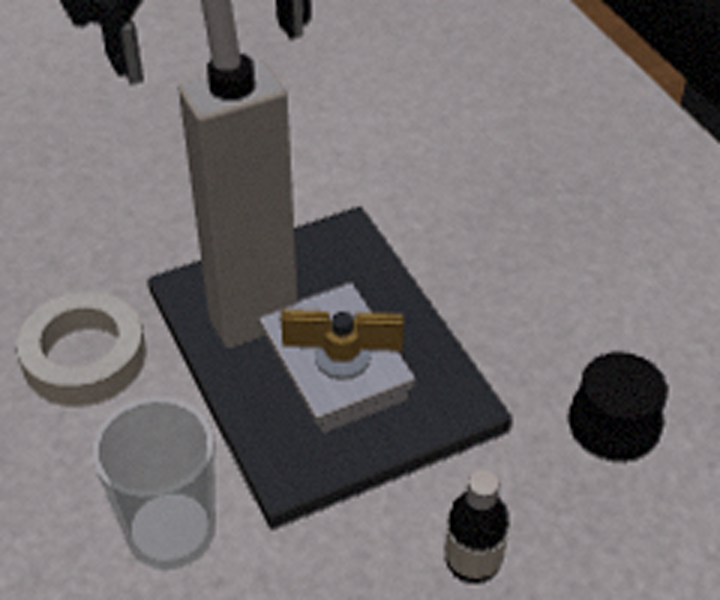

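Run:
```python
from h import *
s=eyes.capture("scene");d=eyes.capture("side")
S=lambda x,y:(230+x/4,160+y/4); D=lambda x,y:(210+x/3,110+y/3)
for p in [(185,262),(368,107),(627,290),(447,463)]: print("S",plane(s,S(*p),18).round(1))
for p in [(150,280),(361,208),(511,422),(273,515)]: print("D",plane(d,D(*p),18).round(1))
print("stud",tri(s,S(363,178),d,D(343,317)))
tips=[]
for z in (78,80,82): print(z,"S",[plane(s,S(*p),z).round(1)[:2] for p in [(302,187),(424,158)]],"D",[plane(d,D(*p),z).round(1)[:2] for p in [(283,311),(404,316)]])
print("tipX", tri(s,S(302,187),d,D(404,316)),tri(s,S(424,158),d,D(283,311)))
print("tin",plane(s,S(80,310),8),plane(d,D(618,420),8)); print("tin top",plane(s,S(77,265),45),plane(d,D(624,382),45))
print("ink cap",tri(s,S(177,65),d,D(484,483)))
print("glass base",plane(d,D(170,530),2),"rim",plane(d,D(155,448),90))
print("tape", plane(s,S(643,188),24),plane(d,D(80,338),24))
print("upright top near corners S",[plane(s,S(*p),218).round(0) for p in [(448,60),(490,98),(556,45)]],"D",[plane(d,D(*p),218).round(0) for p in [(180,85),(195,118),(287,95),(265,60)]])
```

```text
S [ 653.5 -137.7   18. ]
S [ 484.2 -141.8   18. ]
S [483.7  74.7  18. ]
S [649.9  75.5  18. ]
D [483.8  64.4  18. ]
D [649.9  66.5  18. ]
D [ 650.6 -151.3   18. ]
D [ 487.4 -150.1   18. ]
stud (array([567.80123951, -71.40099638,  78.02179404]), np.float64(5.80476191988614))
78 S [array([595.1, -91.8]), array([528.7, -53.8])] D [array([538.4, -52.9]), array([604.4, -88.8])]
80 S [array([596.2, -90.7]), array([530. , -52.7])] D [array([537.7, -54.6]), array([603.6, -90.4])]
82 S [array([597.3, -89.5]), array([531.2, -51.6])] D [array([537.1, -56.2]), array([602.7, -91.9])]
tipX (array([600.20223353, -90.58875916,  82.76156639]), np.float64(5.772499169870795)) (array([534.49169691, -53.37713472,  81.76079511]), np.float64(7.299345108558494))
tin [ 718.30957563 -164.08654486    8.        ] [ 718.09704853 -173.2869562     8.        ]
tin top [ 712.01202313 -167.54681525   45.        ] [ 717.19982182 -170.79464146   45.        ]
ink cap (array([ 583.95278871, -216.73647532,   82.17175998]), np.float64(7.3262803501353195))
glass base [ 429.87397006 -123.58761844    2.        ] rim [ 430.60809917 -125.73147856   90.        ]
tape [418.32640613  34.78973974  24.        ] [422.73871034  28.32531818  24.        ]
upright top near corners S [array([557., -15., 218.]), array([562.,  19., 218.]), array([509.,  20., 218.])] D [array([509.,  12., 218.]), array([507., -19., 218.]), array([560., -22., 218.]), array([562.,  13., 218.])]
```

```bash
python3 -m handwheel '[{"grip":85,"tx":25},{"grip":85,"tx":35},{"grip":85,"tx":35},{"grip":85,"tx":35},{"grip":0,"tx":10,"tz":20},{"grip":0,"tz":25},{"grip":0,"tz":25},{"grip":0,"tz":14},{"grip":0},{"grip":0}]' 30
python3 - <<'E'
from h import *
print(sense())
for n in ["side","wrist"]:
    c=eyes.capture(n); cv2.imwrite(f"pics/{n}2.png",c["pixels"][:,:,::-1])
    print(n,(-c["R"].T@c["t"]).round(1))
    if n=="wrist": print(proj(c,[[567.5,-71,82],[600,-90.6,81],[534.5,-53.4,81],[650,-146,18],[484,-146,18]]))
E
```

```text
{'time_s': 0.35, 'joints': array([-2.23405891e-01,  3.13013703e-01,  1.49781615e+00, -3.10704163e-05,
        1.33099625e+00, -2.23391619e-01]), 'dq': array([ 0.00109175, -0.00112566, -0.00122571, -0.00099532, -0.00019126,
       -0.00045927]), 'tau': array([-1.16717871e-03, -4.11776376e+01, -2.59607953e+01, -2.00889049e-04,
        1.56942591e-03, -7.86385954e-05]), 'eef_pos': array([ 5.24957840e+02, -1.44602354e-02,  2.02792201e+02]), 'ee_rot': array([ 0.49994526, -0.50005129,  0.50006587, -0.49993756]), 'force': array([0.29696266, 0.19626258, 0.2323331 ]), 'wrist_torque': array([-0.00179496, -0.01687695, -0.06558114]), 'grip_width': 1.0022353796866328}
side [ 361.6 -526.5  645.6]
wrist [524.8  75.9 373.1]
[[361.32979647 255.30085663]
 [392.78799025 272.41328743]
 [327.6362705  238.32112678]
 [418.67334021 286.11391807]
 [284.30781083 286.5752201 ]]invalid input
```

View pics/wrist2.png

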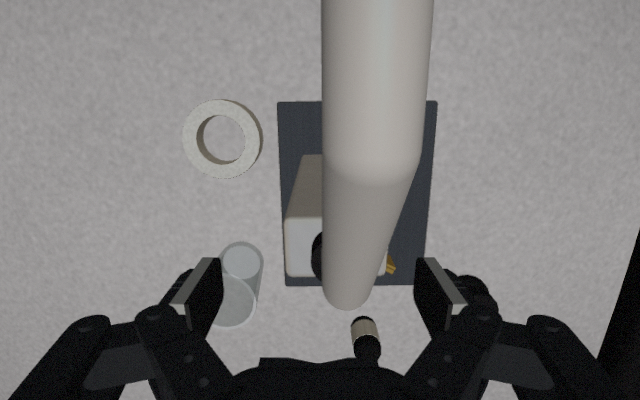

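View pics/side2.png

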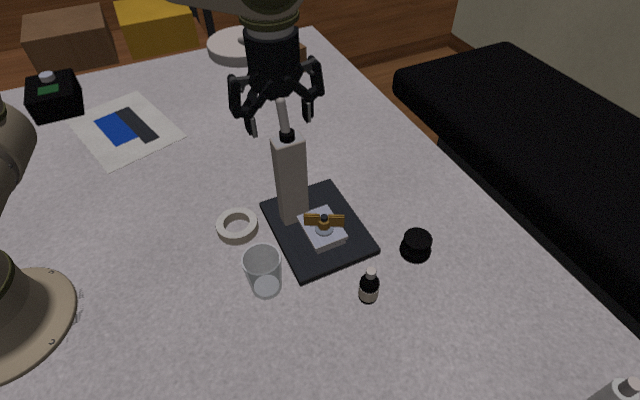

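```bash
python3 -m handwheel '[{"grip":85,"tx":25,"ty":0,"tz":0,"wx":0,"wy":0,"wz":0},{"grip":85,"tx":35,"ty":0,"tz":0,"wx":0,"wy":0,"wz":0},{"grip":85,"tx":35,"ty":0,"tz":0,"wx":0,"wy":0,"wz":0},{"grip":85,"tx":35,"ty":0,"tz":0,"wx":0,"wy":0,"wz":0},{"grip":0,"tx":10,"ty":0,"tz":20,"wx":0,"wy":0,"wz":0},{"grip":0,"tx":0,"ty":0,"tz":25,"wx":0,"wy":0,"wz":0},{"grip":0,"tx":0,"ty":0,"tz":25,"wx":0,"wy":0,"wz":0},{"grip":0,"tx":0,"ty":0,"tz":14,"wx":0,"wy":0,"wz":0},{"grip":0,"tx":0,"ty":0,"tz":0,"wx":0,"wy":0,"wz":0},{"grip":0,"tx":0,"ty":0,"tz":0,"wx":0,"wy":0,"wz":0}]' 30
python3 - <<'E'
from h import *
print(sense()["eef_pos"])
for n in ["side","wrist"]:
    c=eyes.capture(n); cv2.imwrite(f"pics/{n}3.png",c["pixels"][:,:,::-1])
    print(n,(-c["R"].T@c["t"]).round(1))
    if n=="wrist": print(proj(c,[[567.5,-71,82],[600,-90.6,81],[534.5,-53.4,81],[650,-146,18],[484,-146,18]]))
E
```

```text
time_s: 1.28
eef_pos: [609.0, -139.9, 202.3]
ee_rot: [-0.5, 0.5, -0.5, 0.5]
force: [0.6, 1.1, -0.4]
grip_width: 0.14
[ 608.96508326 -139.90039105  202.25011159]
side [ 361.6 -526.5  645.6]
wrist [608.5 -64.  372.9]
[[269.68140558 106.42850519]
 [308.00653735 129.52209615]
 [230.18024576  85.27895551]
 [355.48621525 175.43786993]
 [205.22923365 175.44765045]]
```

View pics/wrist3.png

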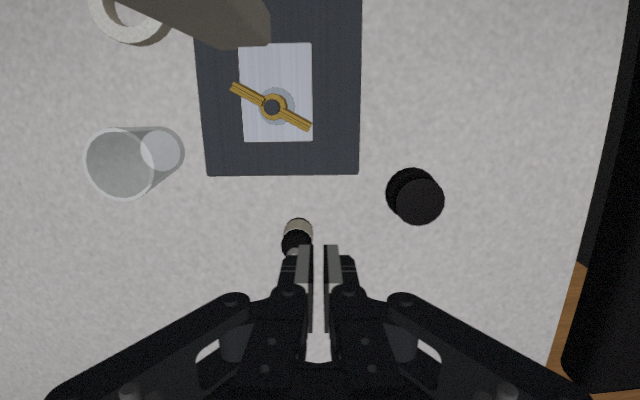

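View pics/side3.png

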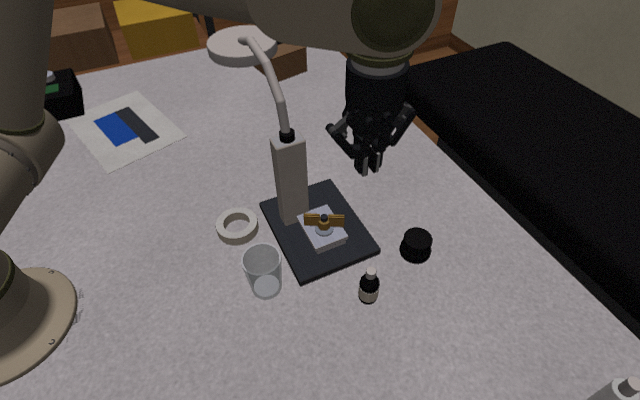

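Run:
```python
from h import *
w=eyes.capture("wrist")
crop(w,"pics/w4.png",190,30,370,190,4)
P=lambda x,y,z:plane(w,(x,y),z).round(1)
print("stud",P(272.5,106,78),"tips",P(233,86,81),P(310,127,81),"plate",P(207,175.5,18),P(358,174,18),"tin top",P(416,200,45))
h=cv2.cvtColor(w["pixels"],cv2.COLOR_RGB2HSV)
m=cv2.inRange(h,(10,110,50),(30,255,255)); m[:60]=0;m[150:]=0;m[:,:200]=0;m[:,340:]=0
ys,xs=np.nonzero(m); print(len(xs),cv2.minAreaRect(np.c_[xs,ys].astype(np.float32)))
bx=cv2.boxPoints(cv2.minAreaRect(np.c_[xs,ys].astype(np.float32)));print([P(*b,81) for b in bx])
```

```text
stud [569.3 -70.8  78. ] tips [536.7 -54.   81. ] [601.6 -88.5  81. ] plate [ 485.8 -146.2   18. ] [ 652.7 -144.5   18. ] tin top [ 711.1 -166.    45. ]
979 ((270.3000183105469, 105.59999084472656), (87.59508514404297, 25.614444732666016), 18.43494987487793)
[array([528.6, -68.7,  81. ]), array([536.9, -48.9,  81. ]), array([606.8, -71.9,  81. ]), array([599.7, -92.5,  81. ])]
```

View pics/w4.png

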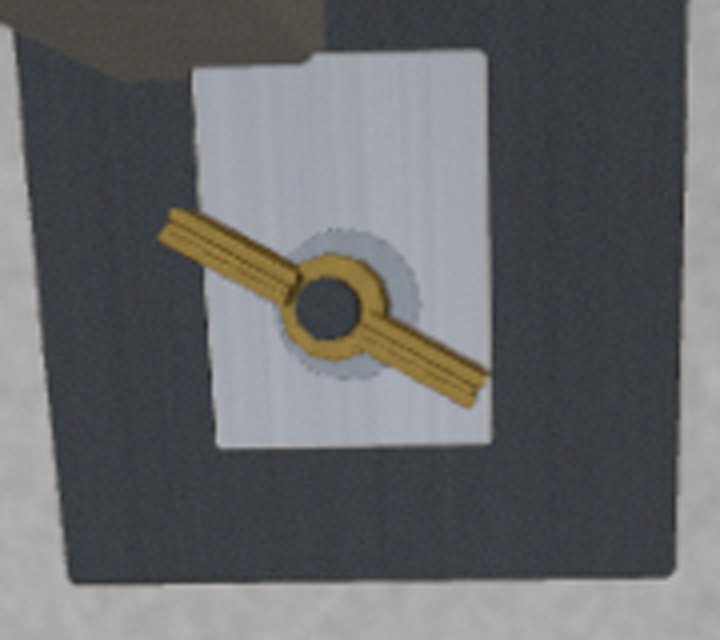

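```bash
python3 -m handwheel '[{"grip":0,"tx":-38,"ty":0,"tz":0,"wx":0,"wy":0,"wz":0},{"grip":0,"tx":-38,"ty":0,"tz":2,"wx":0,"wy":0,"wz":0},{"grip":0,"tx":0,"ty":35,"tz":0,"wx":0,"wy":0,"wz":0},{"grip":0,"tx":0,"ty":35,"tz":0,"wx":0,"wy":0,"wz":0},{"grip":0,"tx":0,"ty":25,"tz":0,"wx":0,"wy":0,"wz":0}, {"grip":0,"tx":0,"ty":0,"tz":0,"wx":0,"wy":0,"wz":0}]' 30
cat > path.py <<'E'
import numpy as np,sys
a=np.radians(float(sys.argv[1]));b=np.radians(float(sys.argv[2]));n=int(sys.argv[3]);rc=float(sys.argv[4]) if len(sys.argv)>4 else 24
C=np.array([569,-71]);hx,hy=14,11
for th in np.linspace(a,b,n):
    e=np.array([np.cos(th),np.sin(th)]);p=np.array([-e[1],e[0]])
    h=hx*abs(p[0])+hy*abs(p[1])
    co=np.array([-np.sign(p[0])*hx,-np.sign(p[1])*hy])
    k=rc-np.clip(co@e,-8,8)
    print(round(np.degrees(th)),(C+e*k+p*(4+h)).round(1))
E
python3 path.py -28 -218 20
python3 - <<'E'
from h import *
print(sense()["eef_pos"])
for n in ["side","wrist"]:
    c=eyes.capture(n); cv2.imwrite(f"pics/{n}5.png",c["pixels"][:,:,::-1])
E
```

```text
time_s: 1.93
eef_pos: [607.9, -63.1, 103.1]
ee_rot: [0.498, -0.502, 0.503, -0.497]
force: [-0.1, 0.0, -0.5]
grip_width: -0.003
-28 [606.1 -67.7]
-38 [604.4 -71.6]
-48 [602.  -75.2]
-58 [599.1 -78.2]
-68 [595.7 -80.8]
-78 [591.9 -82.6]
-88 [587.9 -86.3]
-98 [ 583.8 -105.4]
-108 [ 579.4 -106.1]
-118 [ 575.3 -105.1]
-128 [ 571.4 -103.4]
-138 [ 567.8 -101. ]
-148 [564.8 -98.1]
-158 [561.4 -95. ]
-168 [557.  -91.6]
-178 [553.6 -87. ]
-188 [535.  -83.2]
-198 [532.8 -79. ]
-208 [531.9 -74.3]
-218 [533.6 -70.4]
[607.90229659 -63.14846115 103.14624945]
```

View pics/wrist5.png

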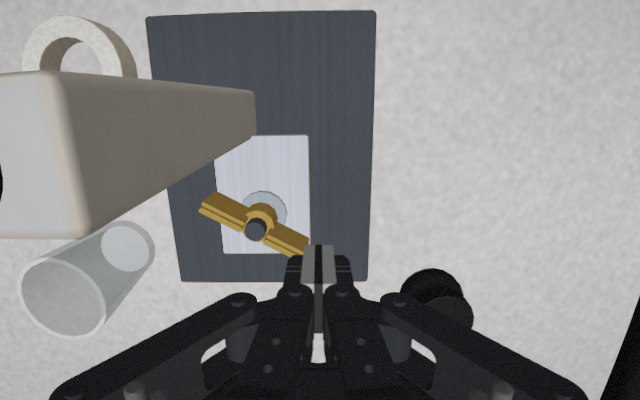

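View pics/side5.png

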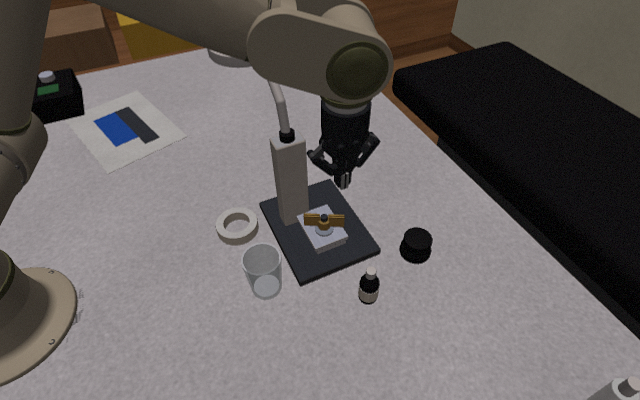

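```bash
python3 -m handwheel '[{"grip":0,"tx":0,"ty":22,"tz":1,"wx":0,"wy":0,"wz":0},{"grip":0,"tx":0,"ty":20,"tz":0,"wx":0,"wy":0,"wz":0},{"grip":0,"tx":0,"ty":0,"tz":0,"wx":0,"wy":0,"wz":0}]'
python3 -m handwheel '[{"grip":0,"tx":4,"ty":0,"tz":-3,"wx":0,"wy":0,"wz":0},{"grip":0,"tx":4,"ty":0,"tz":-3,"wx":0,"wy":0,"wz":0},{"grip":0,"tx":5.7,"ty":0,"tz":-0.5,"wx":0,"wy":0,"wz":0},{"grip":0,"tx":5.6,"ty":0,"tz":-1.5,"wx":0,"wy":0,"wz":0},{"grip":0,"tx":5.2,"ty":0,"tz":-2.4,"wx":0,"wy":0,"wz":0},{"grip":0,"tx":0,"ty":0,"tz":0,"wx":0,"wy":0,"wz":0}]'
python3 - <<'E'
from h import *
c=eyes.capture("wrist"); cv2.imwrite(f"pics/wrist6.png",c["pixels"][:,:,::-1])
E
```

```text
time_s: 2.28
eef_pos: [611.2, -64.1, 65.0]
ee_rot: [0.5, -0.5, 0.501, -0.499]
force: [0.1, 0.6, -0.3]
grip_width: -0.002
time_s: 2.78
eef_pos: [601.4, -89.8, 66.4]
ee_rot: [-0.5, 0.5, -0.5, 0.501]
force: [-0.3, 0.6, -0.3]
grip_width: 0.002
```

View pics/wrist6.png

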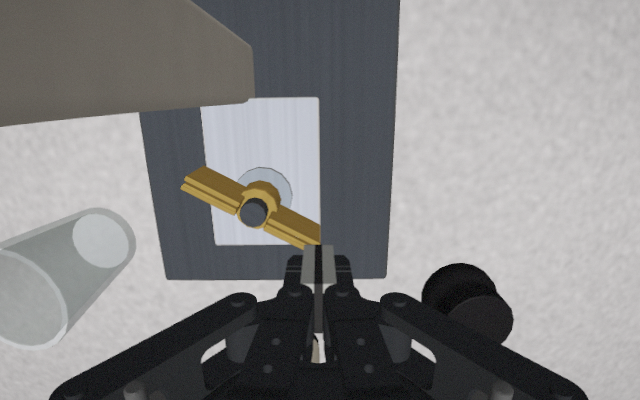

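Run:
```python
from h import *
c=eyes.capture("wrist"); p=sense()["eef_pos"]; print(p,proj(c,[p,p+[0,0,20]]))
for z in (76,79,82): print(z,plane(c,(318,238),z),plane(c,(187,178),z),plane(c,(254,213),78))
crop(c,"pics/w7.png",170,130,370,270,4)
s=eyes.capture("scene");crop(s,"pics/s7.png",260,120,400,240,5)
s=eyes.capture("side");crop(s,"pics/d7.png",260,120,400,240,5)
```

```text
[601.5966544  -88.81722863  66.13232229] [[317.9566689  238.403501  ]
 [318.02069454 254.6115496 ]]
76 [601.60354852 -84.21122565  76.        ] [535.7340897  -51.62123805  76.        ] [569.02815496 -69.52571207  78.        ]
79 [601.59827501 -82.88559117  79.        ] [536.9600789  -50.90479086  79.        ] [569.02815496 -69.52571207  78.        ]
82 [601.59300149 -81.55995669  82.        ] [538.18606811 -50.18834366  82.        ] [569.02815496 -69.52571207  78.        ]
```

View pics/w7.png

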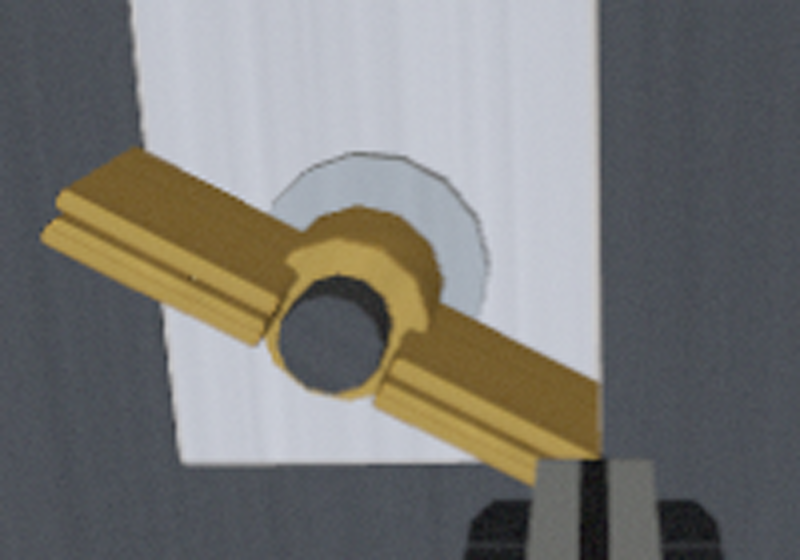

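View pics/s7.png

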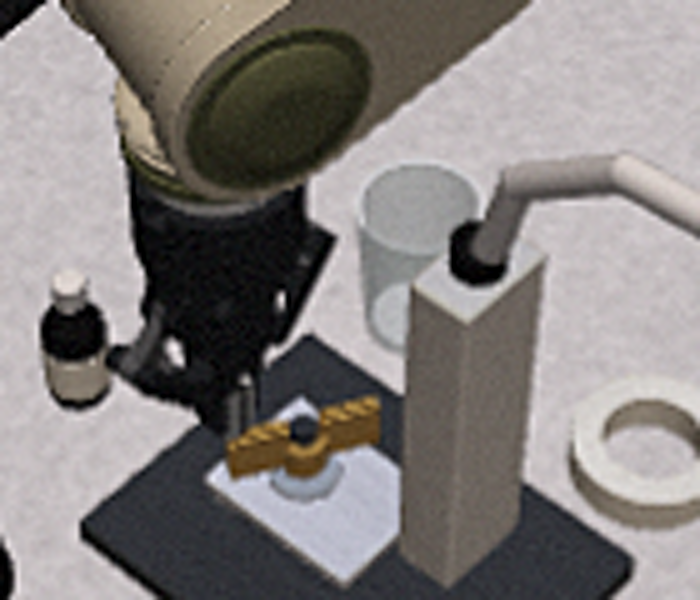

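View pics/d7.png

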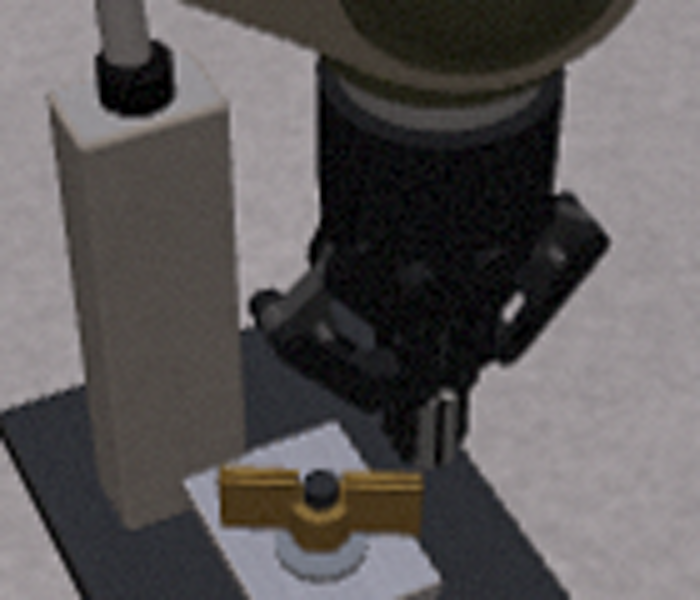

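Run:
```python
from h import *
s=eyes.capture("scene");d=eyes.capture("side")
S=lambda x,y:(260+x/5,120+y/5)
print("tip",tri(s,S(243,425),d,S(432,465)), sense()["eef_pos"], ctrl.pinch_z)
p=sense()["eef_pos"]
print((proj(s,[p,p+[0,0,10]])-[260,120])*5,(proj(d,[p,p+[0,0,10]])-[260,120])*5)
print("stud",tri(s,S(303,427),d,S(322,480)))
```

```text
tip (array([599.20566839, -88.12002831,  88.89725849]), np.float64(16.009371603344334)) [601.65876934 -88.28549421  65.87942323] 18.700000000000003
[[223.81856496 461.3341245 ]
 [223.26174643 448.39837088]] [[415.09734421 499.35916326]
 [415.83677036 481.80699033]]
stud (array([568.56043608, -70.76552881,  75.94397048]), np.float64(5.173456564544541))
```

```bash
python3 -m handwheel '[{"grip":0,"tx":-13,"ty":0,"tz":5,"wx":0,"wy":0,"wz":0},{"grip":0,"tx":-12,"ty":0,"tz":5,"wx":0,"wy":0,"wz":0},{"grip":0,"tx":0,"ty":10,"tz":0,"wx":0,"wy":0,"wz":0},{"grip":0,"tx":0,"ty":10,"tz":0,"wx":0,"wy":0,"wz":0},{"grip":0,"tx":0,"ty":0,"tz":0,"wx":0,"wy":0,"wz":0}]'
python3 - <<'E'
from h import *
c=eyes.capture("wrist")
crop(c,"pics/w8.png",170,130,370,270,4)
s=eyes.capture("scene");crop(s,"pics/s8.png",260,120,400,240,5)
s=eyes.capture("side");crop(s,"pics/d8.png",260,120,400,240,5)
E
```

```text
time_s: 3.5
eef_pos: [610.2, -62.8, 42.9]
ee_rot: [0.499, -0.501, 0.501, -0.498]
force: [-0.5, -1.3, -0.4]
grip_width: 0.002
```

View pics/w8.png

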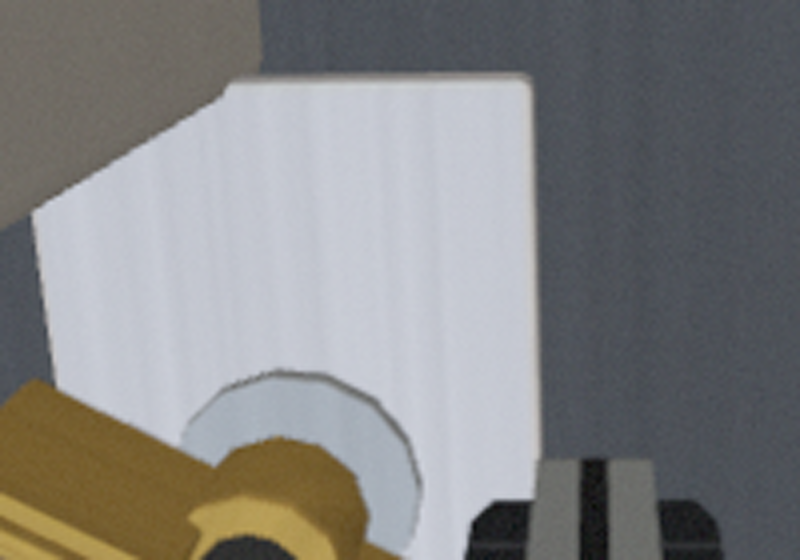

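View pics/s8.png

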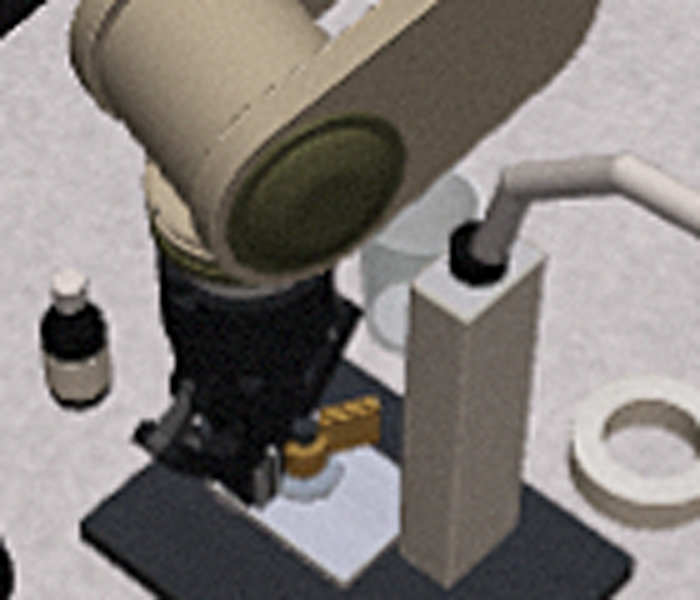

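View pics/d8.png

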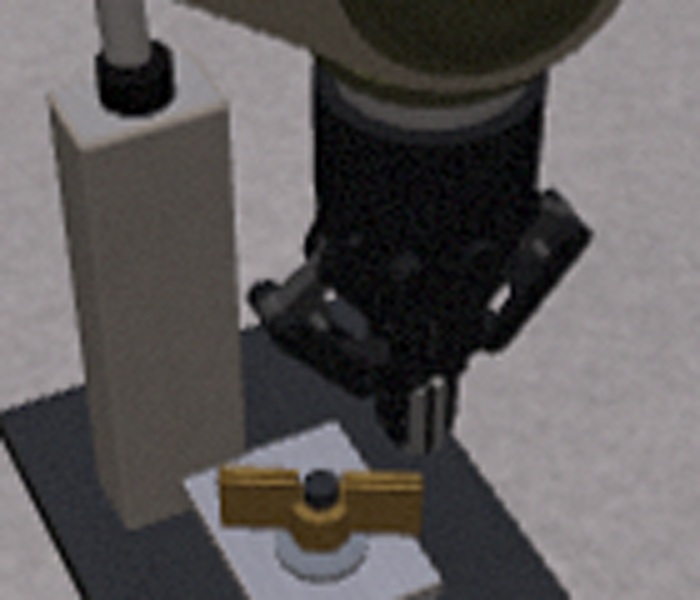

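Run:
```python
from h import *
s=eyes.capture("scene");d=eyes.capture("side");w=eyes.capture("wrist")
S=lambda x,y:(260+x/5,120+y/5)
p=sense()["eef_pos"]
print("tip",tri(s,S(262,505),d,S(427,455)), p)
for dz in (0,20,30): print(dz,(proj(s,[p+[0,-11,dz],p+[0,11,dz]])-[260,120])*5,(proj(d,[p+[0,-11,dz],p+[0,11,dz]])-[260,120])*5)
print(plane(d,S(427,455),65),plane(s,S(262,505),65))
```

```text
tip (array([612.18497806, -62.54470791,  62.20015335]), np.float64(14.206446599580255)) [611.76817349 -63.83302629  46.23785524]
0 [[230.21031306 513.63043239]
 [263.23085566 538.88988328]] [[421.27603329 500.16603248]
 [395.93561583 461.95844465]]
20 [[229.17458786 488.39487365]
 [262.62737249 513.79477211]] [[422.83754538 465.90179206]
 [396.9974433  427.57384021]]
30 [[228.64720311 475.52377979]
 [262.32006238 500.99258576]] [[423.64087072 448.2769663 ]
 [397.54345232 409.89562865]]
[616.28580824 -69.56793124  65.        ] [607.56863019 -57.29565903  65.        ]
```

```bash
python3 -m handwheel '[{"grip":0,"tx":4,"ty":4,"tz":-4,"wx":0,"wy":0,"wz":0},{"grip":0,"tx":4,"ty":0,"tz":-4,"wx":0,"wy":0,"wz":0},{"grip":0,"tx":5.7,"ty":0,"tz":-1.5,"wx":0,"wy":0,"wz":0},{"grip":0,"tx":5.6,"ty":0,"tz":-1.5,"wx":0,"wy":0,"wz":0},{"grip":0,"tx":5.2,"ty":0,"tz":-2.4,"wx":0,"wy":0,"wz":0},{"grip":0,"tx":0,"ty":0,"tz":0,"wx":0,"wy":0,"wz":0}]'
python3 - <<'E'
from h import *
print(sense()["force"])
c=eyes.capture("wrist")
crop(c,"pics/w9.png",170,130,370,270,4)
s=eyes.capture("side");crop(s,"pics/d9.png",260,120,400,240,5)
E
```

```text
time_s: 4.3
eef_pos: [598.1, -89.3, 42.1]
ee_rot: [-0.5, 0.5, -0.5, 0.501]
force: [0.2, 0.6, 0.9]
grip_width: 0.001
[0.24514795 0.59457866 0.94187322]
```

View pics/w9.png

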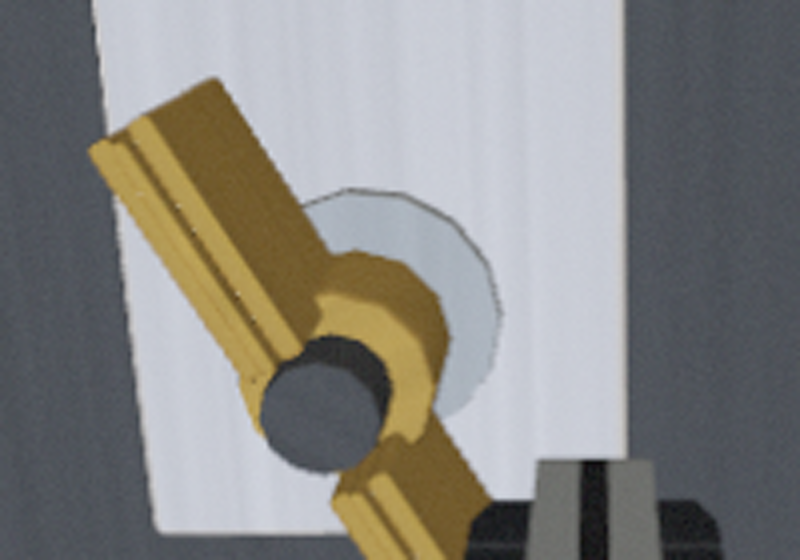

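View pics/d9.png

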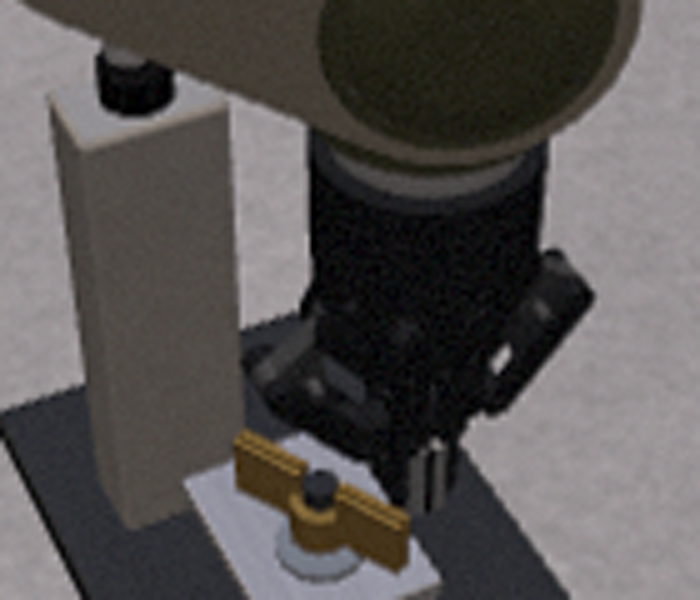

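```bash
python3 -m handwheel '[{"grip":0,"tx":4.7,"ty":0,"tz":-3.3,"wx":0,"wy":0,"wz":0},{"grip":0,"tx":4.1,"ty":0,"tz":-4.1,"wx":0,"wy":0,"wz":0},{"grip":0,"tx":3.3,"ty":0,"tz":-4.7,"wx":0,"wy":0,"wz":0},{"grip":0,"tx":2.4,"ty":0,"tz":-5.2,"wx":0,"wy":0,"wz":0},{"grip":0,"tx":1.5,"ty":0,"tz":-5.6,"wx":0,"wy":0,"wz":0},{"grip":0,"tx":0.5,"ty":0,"tz":-5.7,"wx":0,"wy":0,"wz":0},{"grip":0,"tx":-0.5,"ty":0,"tz":-5.7,"wx":0,"wy":0,"wz":0},{"grip":0,"tx":-1.5,"ty":0,"tz":-5.6,"wx":0,"wy":0,"wz":0},{"grip":0,"tx":0,"ty":0,"tz":0,"wx":0,"wy":0,"wz":0}]'
python3 - <<'E'
from h import *
print(sense()["force"])
c=eyes.capture("wrist");crop(c,"pics/w10.png",170,80,370,270,4)
s=eyes.capture("side");crop(s,"pics/d10.png",260,120,400,240,5)
E
```

```text
time_s: 5.15
eef_pos: [557.2, -102.3, 41.9]
ee_rot: [-0.5, 0.5, -0.5, 0.5]
force: [0.4, -1.0, 0.3]
grip_width: -0.0
[ 0.43310623 -1.04884496  0.2542653 ]
```

View pics/w10.png

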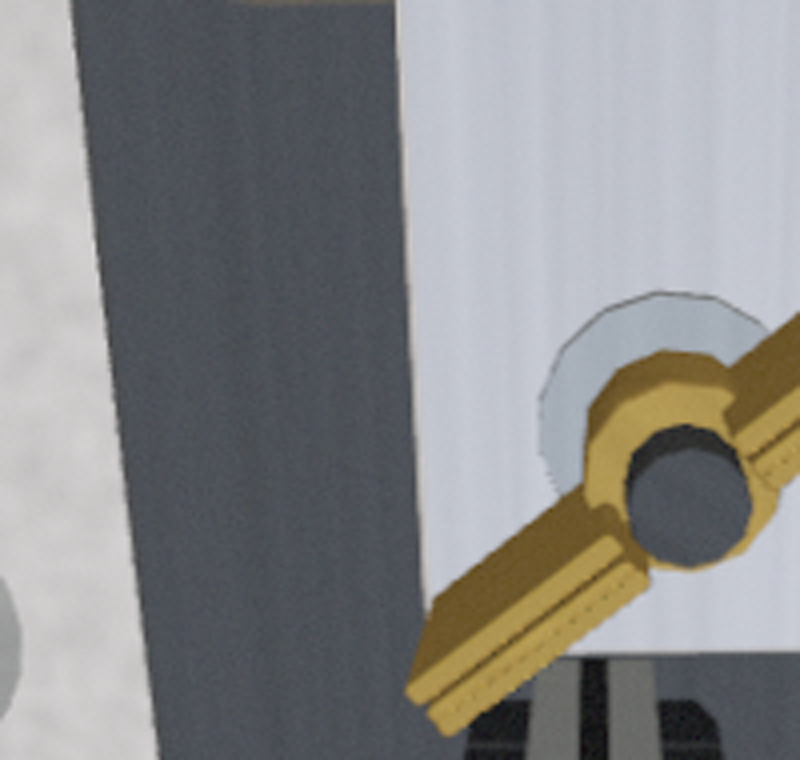

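View pics/d10.png

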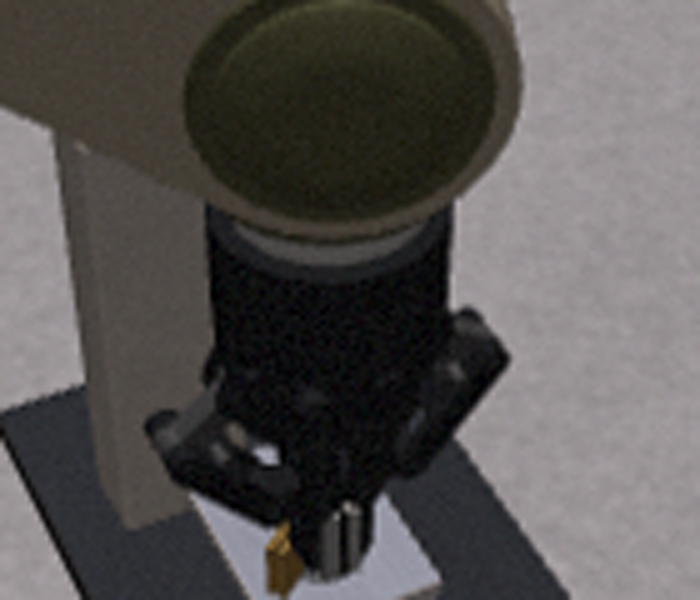

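```bash
python3 -m handwheel '[{"grip":0,"tx":-2.4,"ty":0,"tz":-5.2,"wx":0,"wy":0,"wz":0},{"grip":0,"tx":-3.3,"ty":0,"tz":-4.7,"wx":0,"wy":0,"wz":0},{"grip":0,"tx":-4.1,"ty":0,"tz":-4.1,"wx":0,"wy":0,"wz":0},{"grip":0,"tx":-4.7,"ty":0,"tz":-3.3,"wx":0,"wy":0,"wz":0},{"grip":0,"tx":-5.2,"ty":0,"tz":-2.4,"wx":0,"wy":0,"wz":0},{"grip":0,"tx":-5.6,"ty":0,"tz":-1.5,"wx":0,"wy":0,"wz":0},{"grip":0,"tx":-5.7,"ty":0,"tz":-0.5,"wx":0,"wy":0,"wz":0},{"grip":0,"tx":0,"ty":0,"tz":0,"wx":0,"wy":0,"wz":0}]'
python3 - <<'E'
from h import *
print(sense()["force"])
c=eyes.capture("wrist");crop(c,"pics/w11.png",220,80,460,270,3)
E
```

```text
time_s: 5.92
eef_pos: [536.2, -70.3, 41.9]
ee_rot: [-0.5, 0.5, -0.5, 0.499]
force: [-0.8, 0.3, 1.1]
grip_width: 0.001
[-0.7780618   0.33345374  1.07047937]
```

View pics/w11.png

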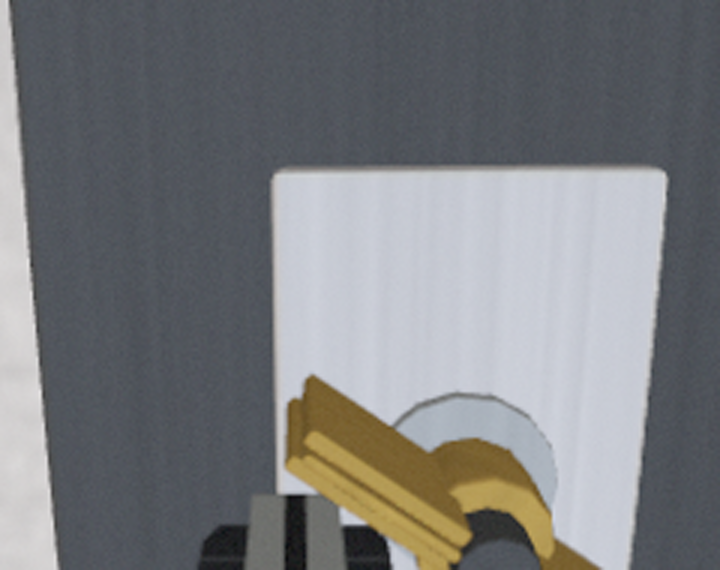

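```bash
python3 -m handwheel '[{"grip":0,"tx":4,"ty":-15,"tz":0,"wx":0,"wy":0,"wz":0},{"grip":0,"tx":0,"ty":-35,"tz":0,"wx":0,"wy":0,"wz":0},{"grip":0,"tx":-5,"ty":0,"tz":38,"wx":0,"wy":0,"wz":0},{"grip":0,"tx":-5,"ty":0,"tz":37,"wx":0,"wy":0,"wz":0},{"grip":0,"tx":0,"ty":0,"tz":0,"wx":0,"wy":0,"wz":0},{"grip":0,"tx":0,"ty":25,"tz":0,"wx":0,"wy":0,"wz":0},{"grip":0,"tx":0,"ty":25,"tz":0,"wx":0,"wy":0,"wz":0},{"grip":0,"tx":0,"ty":0,"tz":0,"wx":0,"wy":0,"wz":0}]'
python3 - <<'E'
from h import *
print(sense()["force"],sense()["eef_pos"])
c=eyes.capture("side");crop(c,"pics/d12.png",260,120,400,240,5)
E
```

```text
time_s: 6.63
eef_pos: [608.7, -64.5, 36.9]
ee_rot: [0.499, -0.501, 0.503, -0.497]
force: [-1.2, -0.4, -1.0]
grip_width: 0.0
[-1.17606891 -0.41992621 -0.96473937] [608.69250141 -64.47810996  36.93060066]
```

View pics/d12.png

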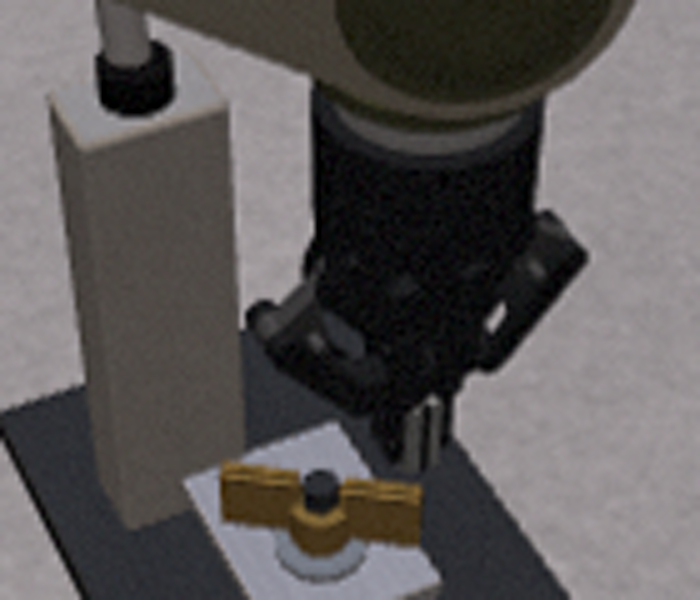

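```bash
python3 -m handwheel '[{"grip":0,"tx":4,"ty":0,"tz":-4,"wx":0,"wy":0,"wz":0},{"grip":0,"tx":4,"ty":0,"tz":-4,"wx":0,"wy":0,"wz":0},{"grip":0,"tx":5.7,"ty":0,"tz":-1.5,"wx":0,"wy":0,"wz":0},{"grip":0,"tx":5.6,"ty":0,"tz":-1.5,"wx":0,"wy":0,"wz":0},{"grip":0,"tx":5.2,"ty":0,"tz":-2.4,"wx":0,"wy":0,"wz":0},{"grip":0,"tx":4.7,"ty":0,"tz":-3.3,"wx":0,"wy":0,"wz":0},{"grip":0,"tx":4.1,"ty":0,"tz":-4.1,"wx":0,"wy":0,"wz":0},{"grip":0,"tx":3.3,"ty":0,"tz":-4.7,"wx":0,"wy":0,"wz":0},{"grip":0,"tx":0,"ty":0,"tz":0,"wx":0,"wy":0,"wz":0}]'
python3 -m handwheel '[{"grip":0,"tx":2.4,"ty":0,"tz":-5.2,"wx":0,"wy":0,"wz":0},{"grip":0,"tx":0.8,"ty":0,"tz":-2.8,"wx":0,"wy":0,"wz":0}]'
python3 -m handwheel '[{"grip":0,"tx":0.7,"ty":0,"tz":-2.8,"wx":0,"wy":0,"wz":0},{"grip":0,"tx":0.5,"ty":0,"tz":-2.8,"wx":0,"wy":0,"wz":0}]'
python3 - <<'E'
from h import *
c=eyes.capture("wrist");crop(c,"pics/w13.png",170,80,370,270,4)
E
```

```text
time_s: 7.43
eef_pos: [585.9, -103.0, 42.7]
ee_rot: [-0.5, 0.5, -0.5, 0.501]
force: [-0.3, 0.9, 6.3]
grip_width: -0.004
time_s: 7.6
eef_pos: [578.4, -105.9, 42.7]
ee_rot: [-0.5, 0.499, -0.499, 0.501]
force: [1.7, 3.0, 5.4]
grip_width: -0.001
time_s: 7.77
eef_pos: [572.9, -106.8, 42.6]
ee_rot: [-0.5, 0.5, -0.499, 0.501]
force: [2.4, 2.8, 5.6]
grip_width: -0.001
```

View pics/w13.png

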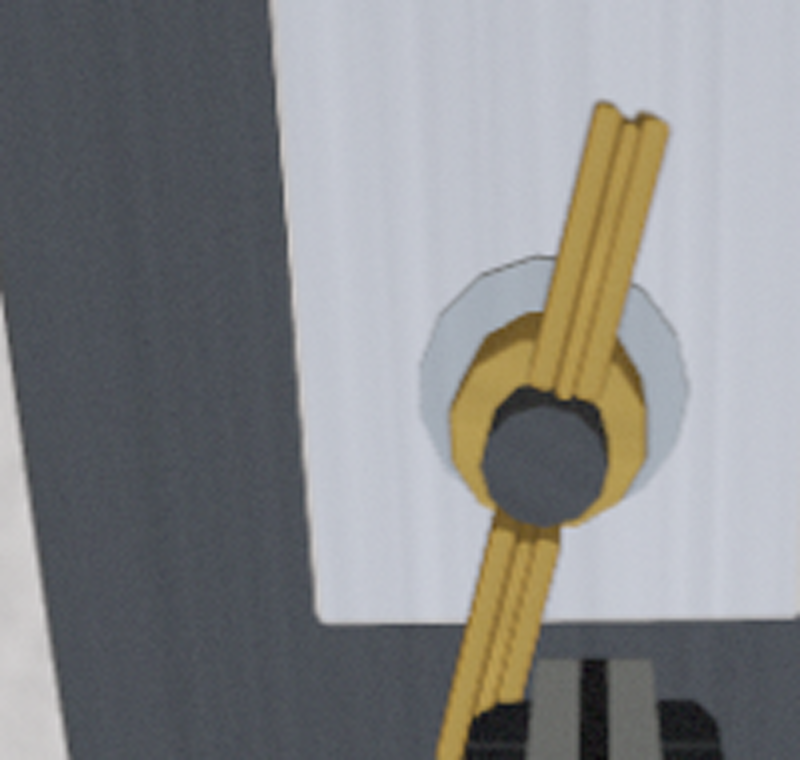

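```bash
python3 -m handwheel '[{"grip":0,"tx":0.3,"ty":-3,"tz":-2.8,"wx":0,"wy":0,"wz":0},{"grip":0,"tx":0,"ty":0,"tz":-2.8,"wx":0,"wy":0,"wz":0}]'
python3 -m handwheel '[{"grip":0,"tx":-0.3,"ty":0,"tz":-2.8,"wx":0,"wy":0,"wz":0},{"grip":0,"tx":-0.4,"ty":0,"tz":-2.8,"wx":0,"wy":0,"wz":0}]'
python3 -m handwheel '[{"grip":0,"tx":-0.6,"ty":0,"tz":-2.8,"wx":0,"wy":0,"wz":0},{"grip":0,"tx":-0.8,"ty":0,"tz":-2.8,"wx":0,"wy":0,"wz":0}]'
python3 -m handwheel '[{"grip":0,"tx":-1,"ty":0,"tz":-2.7,"wx":0,"wy":0,"wz":0},{"grip":0,"tx":-1.2,"ty":0,"tz":-2.7,"wx":0,"wy":0,"wz":0}]'
```

```text
time_s: 7.98
eef_pos: [566.8, -107.2, 45.1]
ee_rot: [-0.5, 0.5, -0.5, 0.5]
force: [2.5, 0.7, -0.8]
grip_width: 0.001
time_s: 8.15
eef_pos: [560.9, -106.3, 44.7]
ee_rot: [-0.5, 0.5, -0.5, 0.5]
force: [2.5, 1.2, 0.7]
grip_width: -0.0
time_s: 8.32
eef_pos: [555.3, -104.8, 44.7]
ee_rot: [-0.5, 0.5, -0.5, 0.5]
force: [2.3, 1.1, -0.4]
grip_width: 0.002
time_s: 8.48
eef_pos: [549.9, -102.5, 44.8]
ee_rot: [-0.5, 0.5, -0.5, 0.5]
force: [2.0, -1.3, -0.4]
grip_width: -0.001
```

```bash
python3 -m handwheel '[{"grip":0,"tx":-2.7,"ty":0,"tz":-1.5,"wx":0,"wy":0,"wz":0},{"grip":0,"tx":-2.8,"ty":0,"tz":-1.5,"wx":0,"wy":0,"wz":0}]'
python3 -m handwheel '[{"grip":0,"tx":-2,"ty":0,"tz":-2,"wx":0,"wy":0,"wz":0},{"grip":0,"tx":-2,"ty":0,"tz":-2,"wx":0,"wy":0,"wz":0}]'
python3 -m handwheel '[{"grip":0,"tx":-2.4,"ty":0,"tz":-1.7,"wx":0,"wy":0,"wz":0},{"grip":0,"tx":-2.4,"ty":0,"tz":-1.7,"wx":0,"wy":0,"wz":0}]'
python3 -m handwheel '[{"grip":0,"tx":-2.7,"ty":0,"tz":-1.3,"wx":0,"wy":0,"wz":0},{"grip":0,"tx":-2.7,"ty":0,"tz":-1.3,"wx":0,"wy":0,"wz":0}]'
python3 - <<'E'
from h import *
c=eyes.capture("wrist");crop(c,"pics/w14.png",220,80,460,270,3)
E
```

```text
time_s: 8.65
eef_pos: [546.8, -97.0, 44.8]
ee_rot: [-0.5, 0.5, -0.5, 0.5]
force: [-0.1, -1.8, -0.3]
grip_width: -0.001
time_s: 8.82
eef_pos: [543.2, -92.7, 44.9]
ee_rot: [0.5, -0.5, 0.5, -0.5]
force: [1.0, -2.0, 1.2]
grip_width: -0.001
time_s: 8.98
eef_pos: [539.8, -88.0, 44.9]
ee_rot: [-0.5, 0.5, -0.5, 0.5]
force: [1.2, -1.4, -0.3]
grip_width: -0.001
time_s: 9.15
eef_pos: [537.3, -82.7, 44.9]
ee_rot: [-0.5, 0.5, -0.5, 0.5]
force: [1.2, -2.5, -0.5]
grip_width: -0.002
```

View pics/w14.png

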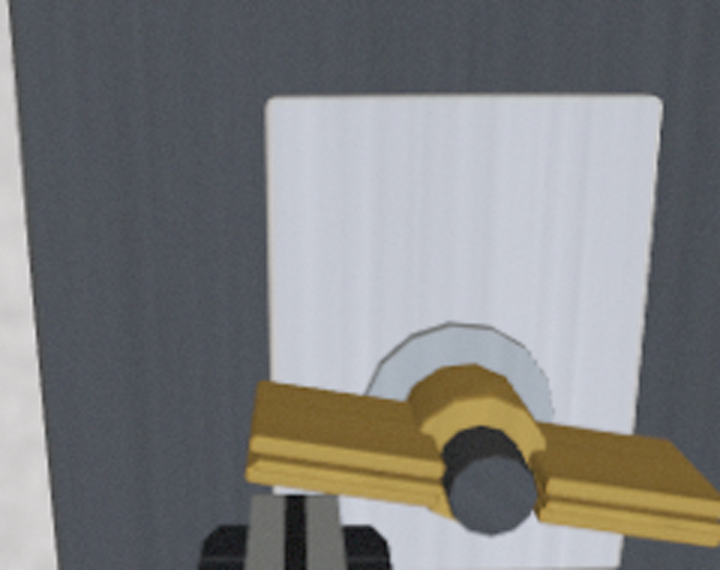

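```bash
python3 -m handwheel '[{"grip":0,"tx":-2.8,"ty":0,"tz":-0.7,"wx":0,"wy":0,"wz":0},{"grip":0,"tx":-2.8,"ty":0,"tz":-0.7,"wx":0,"wy":0,"wz":0}]'
python3 -m handwheel '[{"grip":0,"tx":-2.8,"ty":0,"tz":-0.3,"wx":0,"wy":0,"wz":0},{"grip":0,"tx":-2.8,"ty":0,"tz":0,"wx":0,"wy":0,"wz":0}]'
python3 -m handwheel '[{"grip":0,"tx":-2.5,"ty":0,"tz":0,"wx":0,"wy":0,"wz":0},{"grip":0,"tx":0,"ty":0,"tz":0,"wx":0,"wy":0,"wz":0}]'
python3 -m handwheel '[{"grip":0,"tx":4,"ty":-15,"tz":0,"wx":0,"wy":0,"wz":0},{"grip":0,"tx":0,"ty":-35,"tz":0,"wx":0,"wy":0,"wz":0},{"grip":0,"tx":-3,"ty":0,"tz":38,"wx":0,"wy":0,"wz":0},{"grip":0,"tx":-3,"ty":0,"tz":38,"wx":0,"wy":0,"wz":0},{"grip":0,"tx":0,"ty":0,"tz":0,"wx":0,"wy":0,"wz":0}]'
python3 - <<'E'
from h import *
print(sense()["eef_pos"])
c=eyes.capture("wrist");crop(c,"pics/w15.png",170,80,370,270,4)
c=eyes.capture("side");crop(c,"pics/d15.png",260,120,400,240,5)
E
```

```text
time_s: 9.37
eef_pos: [535.9, -77.1, 44.9]
ee_rot: [-0.5, 0.5, -0.5, 0.5]
force: [1.1, -2.5, -0.2]
grip_width: -0.001
time_s: 9.53
eef_pos: [535.4, -71.3, 44.8]
ee_rot: [0.5, -0.5, 0.5, -0.5]
force: [-0.2, -2.5, 0.7]
grip_width: 0.002
time_s: 9.7
eef_pos: [535.4, -68.5, 44.8]
ee_rot: [-0.5, 0.5, -0.5, 0.5]
force: [-0.9, -1.4, 0.2]
grip_width: -0.0
time_s: 10.12
eef_pos: [616.0, -66.6, 94.7]
ee_rot: [0.501, -0.499, 0.499, -0.501]
force: [0.2, -0.2, -1.2]
grip_width: -0.0
[616.04431268 -66.61267408  94.70681631]
```

View pics/w15.png

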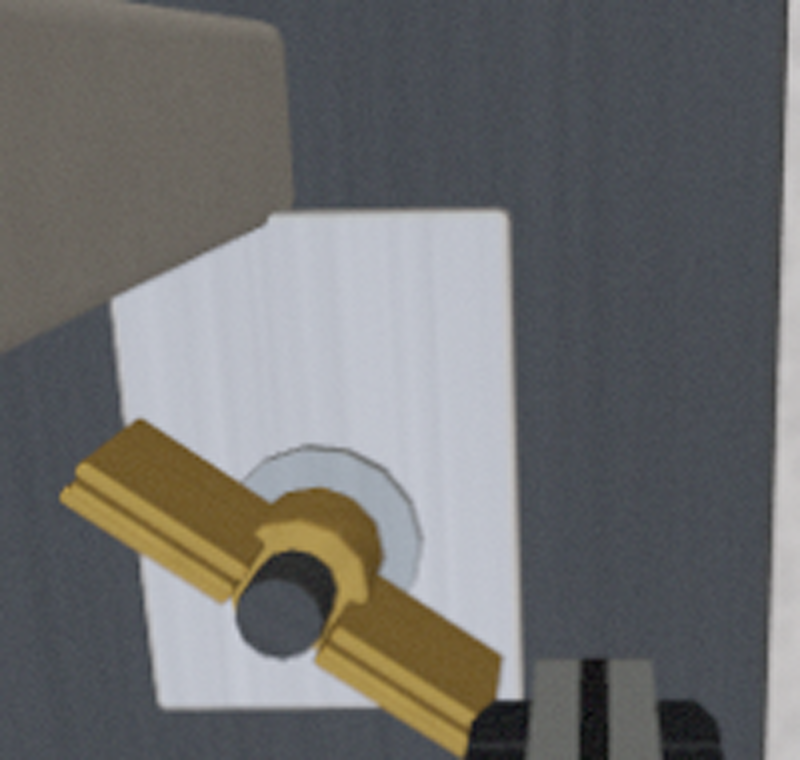

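View pics/d15.png

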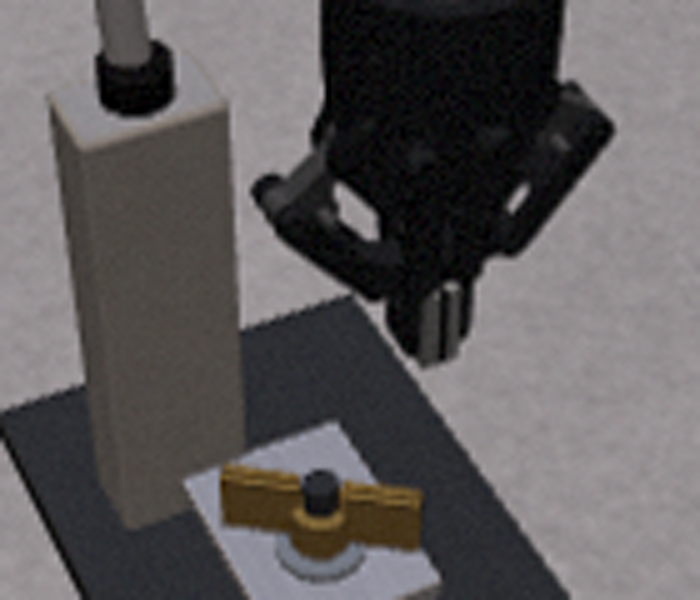

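```bash
python3 -m handwheel '[{"grip":0,"tx":-3,"ty":25,"tz":0,"wx":0,"wy":0,"wz":0},{"grip":0,"tx":0,"ty":25,"tz":0,"wx":0,"wy":0,"wz":0},{"grip":0,"tx":0,"ty":0,"tz":0,"wx":0,"wy":0,"wz":0},{"grip":0,"tx":4,"ty":0,"tz":-4,"wx":0,"wy":0,"wz":0},{"grip":0,"tx":4,"ty":0,"tz":-4,"wx":0,"wy":0,"wz":0}]'
python3 -m handwheel '[{"grip":0,"tx":3,"ty":0,"tz":-0.7,"wx":0,"wy":0,"wz":0},{"grip":0,"tx":3,"ty":0,"tz":-0.7,"wx":0,"wy":0,"wz":0}]'
python3 -m handwheel '[{"grip":0,"tx":2.8,"ty":0,"tz":-0.7,"wx":0,"wy":0,"wz":0},{"grip":0,"tx":2.8,"ty":0,"tz":-0.8,"wx":0,"wy":0,"wz":0}]'
python3 -m handwheel '[{"grip":0,"tx":2.6,"ty":0,"tz":-1.2,"wx":0,"wy":0,"wz":0},{"grip":0,"tx":2.6,"ty":0,"tz":-1.2,"wx":0,"wy":0,"wz":0}]'
python3 - <<'E'
from h import *
c=eyes.capture("wrist");crop(c,"pics/w16.png",170,80,370,270,4)
E
```

```text
time_s: 10.63
eef_pos: [603.5, -72.5, 46.3]
ee_rot: [-0.5, 0.5, -0.5, 0.5]
force: [0.4, -0.7, 0.7]
grip_width: 0.003
time_s: 10.8
eef_pos: [602.4, -78.9, 46.4]
ee_rot: [-0.5, 0.5, -0.499, 0.501]
force: [1.2, 0.0, -0.3]
grip_width: 0.004
time_s: 10.97
eef_pos: [600.9, -83.9, 45.7]
ee_rot: [-0.5, 0.5, -0.5, 0.5]
force: [0.3, 2.2, 0.1]
grip_width: -0.001
time_s: 11.13
eef_pos: [598.4, -89.1, 45.1]
ee_rot: [0.5, -0.5, 0.5, -0.5]
force: [-0.6, 2.2, 1.5]
grip_width: -0.001
```

View pics/w16.png

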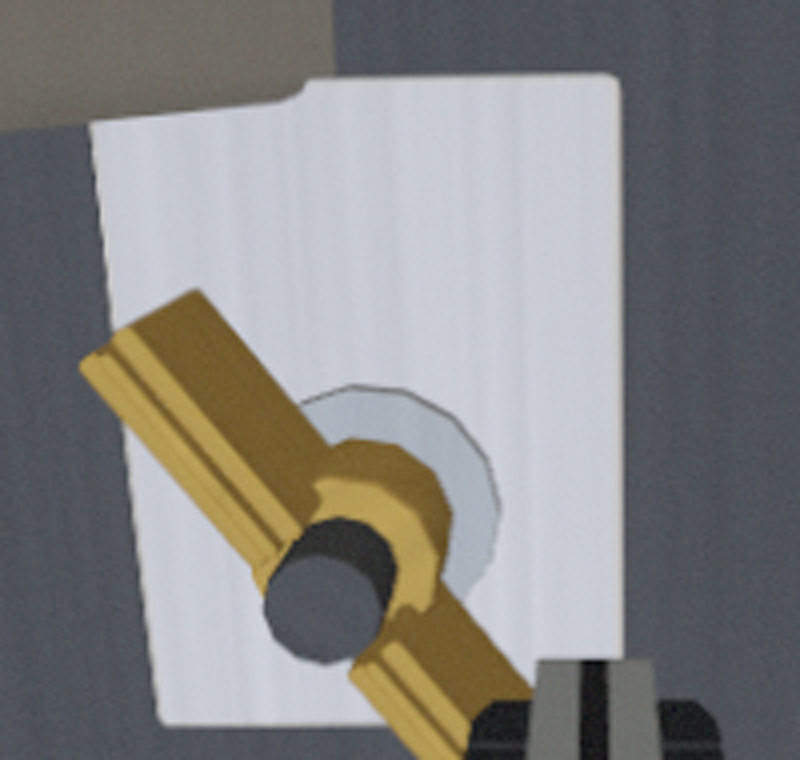

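```bash
python3 -m handwheel '[{"grip":0,"tx":2.4,"ty":0,"tz":-1.7,"wx":0,"wy":0,"wz":0},{"grip":0,"tx":2.4,"ty":0,"tz":-1.7,"wx":0,"wy":0,"wz":0}]'
python3 -m handwheel '[{"grip":0,"tx":2.1,"ty":0,"tz":-2.1,"wx":0,"wy":0,"wz":0},{"grip":0,"tx":2.1,"ty":0,"tz":-2.1,"wx":0,"wy":0,"wz":0}]'
```

```text
time_s: 11.35
eef_pos: [594.9, -93.9, 44.8]
ee_rot: [0.5, -0.5, 0.5, -0.5]
force: [0.8, 1.7, -0.5]
grip_width: 0.004
time_s: 11.52
eef_pos: [590.5, -98.2, 44.8]
ee_rot: [-0.5, 0.5, -0.5, 0.5]
force: [0.8, 0.2, 0.9]
grip_width: -0.0
```

```bash
python3 -m handwheel '[{"grip":0,"tx":1.6,"ty":0,"tz":-2.4,"wx":0,"wy":0,"wz":0},{"grip":0,"tx":1.6,"ty":0,"tz":-2.4,"wx":0,"wy":0,"wz":0}]'
```

```text
time_s: 11.68
eef_pos: [585.6, -101.3, 44.8]
ee_rot: [0.5, -0.5, 0.5, -0.5]
force: [1.6, 0.7, -0.6]
grip_width: -0.001
```

```bash
python3 -m handwheel '[{"grip":0,"tx":1.2,"ty":0,"tz":-2.6,"wx":0,"wy":0,"wz":0},{"grip":0,"tx":1.2,"ty":0,"tz":-2.6,"wx":0,"wy":0,"wz":0}]'
```

```text
time_s: 11.85
eef_pos: [580.4, -103.6, 44.9]
ee_rot: [0.5, -0.5, 0.5, -0.5]
force: [1.2, 0.7, -0.8]
grip_width: 0.004
```

```bash
python3 -m handwheel '[{"grip":0,"tx":0.7,"ty":0,"tz":-2.8,"wx":0,"wy":0,"wz":0},{"grip":0,"tx":0.7,"ty":0,"tz":-2.8,"wx":0,"wy":0,"wz":0}]'
python3 - <<'E'
from h import *
c=eyes.capture("wrist");crop(c,"pics/w17.png",170,80,370,270,4)
E
```

```text
time_s: 12.02
eef_pos: [574.9, -104.9, 44.9]
ee_rot: [0.5, -0.5, 0.5, -0.5]
force: [2.5, 0.8, -0.3]
grip_width: -0.001
```

View pics/w17.png

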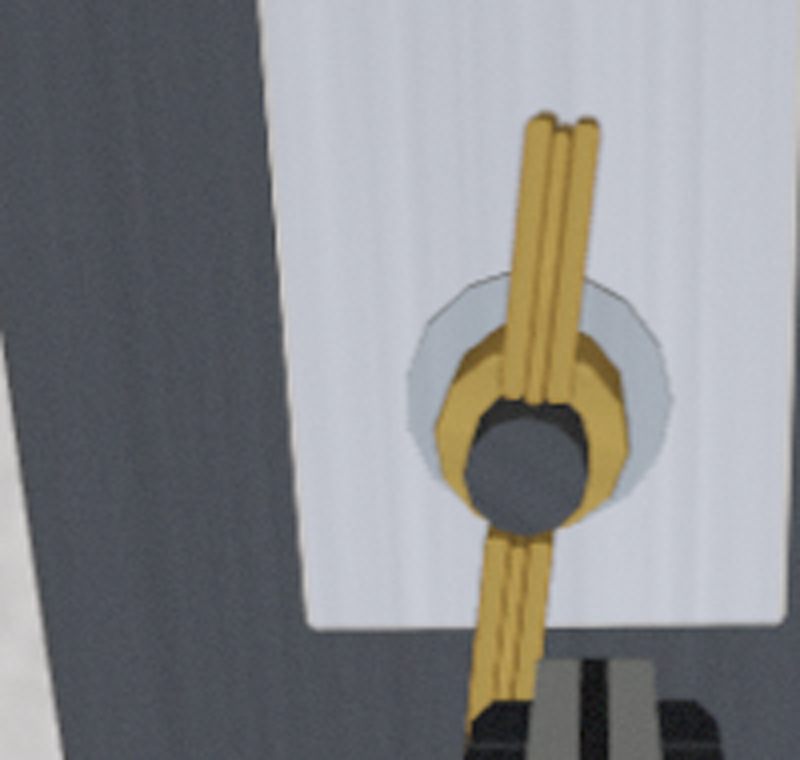

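```bash
python3 -m handwheel '[{"grip":0,"tx":0.2,"ty":0,"tz":-2,"wx":0,"wy":0,"wz":0},{"grip":0,"tx":0.2,"ty":0,"tz":-2,"wx":0,"wy":0,"wz":0}]'
```

```text
time_s: 12.23
eef_pos: [572.8, -105.2, 45.3]
ee_rot: [-0.501, 0.499, -0.499, 0.501]
force: [14.9, 4.2, -5.1]
grip_width: 0.001
```

```bash
python3 -m handwheel '[{"grip":0,"tx":-0.1,"ty":0,"tz":-2,"wx":0,"wy":0,"wz":0},{"grip":0,"tx":-0.1,"ty":0,"tz":-2,"wx":0,"wy":0,"wz":0}]'
```

```text
time_s: 12.4
eef_pos: [571.5, -105.3, 46.0]
ee_rot: [-0.502, 0.497, -0.497, 0.504]
force: [26.4, 3.8, -8.9]
grip_width: 0.002
```

```bash
python3 -m handwheel '[{"grip":0,"tx":-0.3,"ty":0,"tz":-2,"wx":0,"wy":0,"wz":0},{"grip":0,"tx":-0.4,"ty":0,"tz":-2,"wx":0,"wy":0,"wz":0}]'
```

```text
time_s: 12.57
eef_pos: [570.1, -105.1, 46.6]
ee_rot: [-0.504, 0.496, -0.495, 0.506]
force: [37.7, 2.3, -13.7]
grip_width: -0.002
```

```bash
python3 -m handwheel '[{"grip":0,"tx":-0.6,"ty":0,"tz":-2,"wx":0,"wy":0,"wz":0},{"grip":0,"tx":-0.7,"ty":0,"tz":-2,"wx":0,"wy":0,"wz":0}]'
```

```text
time_s: 12.73
eef_pos: [568.7, -104.6, 47.2]
ee_rot: [-0.505, 0.494, -0.493, 0.508]
force: [51.7, -0.3, -20.8]
grip_width: 0.001
```

```bash
python3 -m handwheel '[{"grip":0,"tx":0,"ty":0,"tz":8,"wx":0,"wy":0,"wz":0},{"grip":0,"tx":0,"ty":0,"tz":12,"wx":0,"wy":0,"wz":0},{"grip":0,"tx":0,"ty":0,"tz":0,"wx":0,"wy":0,"wz":0}]'
python3 - <<'E'
from h import *
c=eyes.capture("wrist");crop(c,"pics/w18.png",120,80,370,270,3)
E
```

```text
time_s: 12.98
eef_pos: [580.8, -103.6, 45.7]
ee_rot: [-0.5, 0.5, -0.499, 0.501]
force: [1.7, 0.2, 1.6]
grip_width: -0.002
```

View pics/w18.png

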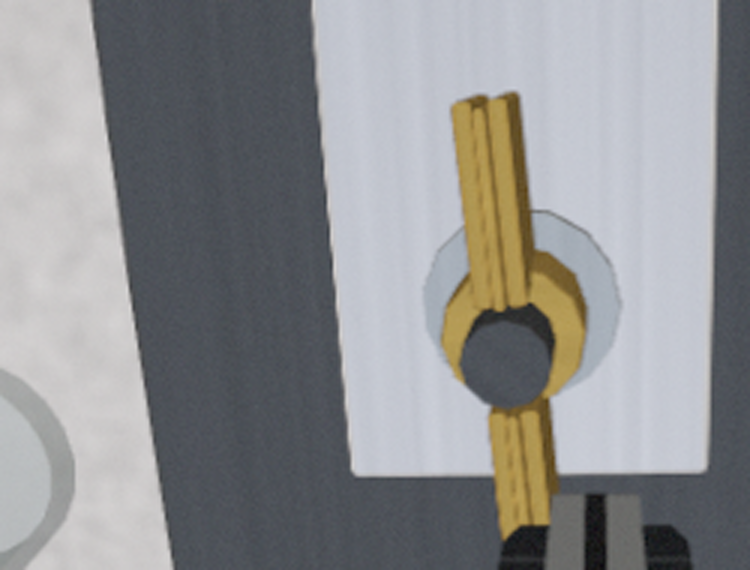

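```bash
python3 - <<'E'
from h import *
c=eyes.capture("wrist")
P=lambda x,y:plane(c,(120+x/3,80+y/3),78)[:2]
a=P(485,98);b=P(525,500);st=P(507,362);print(a,b,st,np.degrees(np.arctan2(*(b-a)[::-1])))
print(sense()["eef_pos"])
E
python3 - <<'E'
import cv2;from h import *
c=eyes.capture("wrist");p=sense()["eef_pos"]
# w17 was taken at TCP (574.9,-104.9,44.9): camera translation only
c["t"]=c["t"]+c["R"]@(p-np.array([574.9,-104.9,44.9]))
P=lambda x,y:plane(c,(170+x/4,80+y/4),78)[:2]
a=P(563,122);b=P(510,700);print(a,b,P(527,475),np.degrees(np.arctan2(*(b-a)[::-1])))
E
```

```text
[564.96572222 -33.20517567] [569.25612805 -92.40834943] [567.07625695 -70.45308542] -85.85506743602396
[ 579.05128545 -103.24002481   44.84788762]
[572.26925347 -33.97403855] [565.86891175 -98.16265191] [568.18891226 -71.15450449] -95.69422543563836
```

```bash
python3 -m handwheel '[{"grip":0,"tx":0.2,"ty":0,"tz":-1.5,"wx":0,"wy":0,"wz":0},{"grip":0,"tx":0.2,"ty":0,"tz":-1,"wx":0,"wy":0,"wz":0},{"grip":0,"tx":0,"ty":0,"tz":0,"wx":0,"wy":0,"wz":0}]'
```

```text
time_s: 13.38
eef_pos: [576.1, -103.5, 44.8]
ee_rot: [0.5, -0.5, 0.5, -0.5]
force: [1.7, -0.4, -0.6]
grip_width: 0.002
```

```bash
python3 -m handwheel '[{"grip":0,"tx":0.2,"ty":0,"tz":-1,"wx":0,"wy":0,"wz":0},{"grip":0,"tx":0.2,"ty":0,"tz":-1,"wx":0,"wy":0,"wz":0},{"grip":0,"tx":0,"ty":0,"tz":0,"wx":0,"wy":0,"wz":0}]'
```

```text
time_s: 13.63
eef_pos: [574.6, -103.8, 44.9]
ee_rot: [0.5, -0.5, 0.5, -0.5]
force: [3.1, 2.0, -0.5]
grip_width: -0.002
```

```bash
python3 -m handwheel '[{"grip":0,"tx":0,"ty":0,"tz":-0.5,"wx":0,"wy":0,"wz":0},{"grip":0,"tx":0,"ty":0,"tz":-0.5,"wx":0,"wy":0,"wz":0},{"grip":0,"tx":0,"ty":0,"tz":0,"wx":0,"wy":0,"wz":0}]'
```

```text
time_s: 13.88
eef_pos: [574.2, -103.8, 45.0]
ee_rot: [-0.5, 0.5, -0.5, 0.5]
force: [5.3, 2.0, -1.1]
grip_width: -0.003
```

```bash
python3 -m handwheel '[{"grip":0,"tx":0,"ty":0,"tz":-0.5,"wx":0,"wy":0,"wz":0},{"grip":0,"tx":0,"ty":0,"tz":0,"wx":0,"wy":0,"wz":0}]'
python3 -m handwheel '[{"grip":0,"tx":0,"ty":0,"tz":0.5,"wx":0,"wy":0,"wz":0},{"grip":0,"tx":0,"ty":0,"tz":0.5,"wx":0,"wy":0,"wz":0},{"grip":0,"tx":0,"ty":0,"tz":0.5,"wx":0,"wy":0,"wz":0},{"grip":0,"tx":0,"ty":0,"tz":1,"wx":0,"wy":0,"wz":0},{"grip":0,"tx":0,"ty":0,"tz":2,"wx":0,"wy":0,"wz":0},{"grip":0,"tx":0,"ty":0,"tz":4,"wx":0,"wy":0,"wz":0},{"grip":0,"tx":0,"ty":0,"tz":6,"wx":0,"wy":0,"wz":0},{"grip":0,"tx":0,"ty":0,"tz":0,"wx":0,"wy":0,"wz":0}]'
python3 - <<'E'
from h import *
c=eyes.capture("wrist");crop(c,"pics/w19.png",120,80,370,270,3)
E
```

```text
time_s: 14.05
eef_pos: [574.0, -103.8, 45.1]
ee_rot: [-0.501, 0.499, -0.499, 0.501]
force: [6.9, 0.8, -2.2]
grip_width: 0.003
time_s: 14.72
eef_pos: [588.5, -104.0, 44.9]
ee_rot: [-0.5, 0.5, -0.5, 0.5]
force: [-0.9, 0.5, -0.3]
grip_width: -0.001
```

View pics/w19.png

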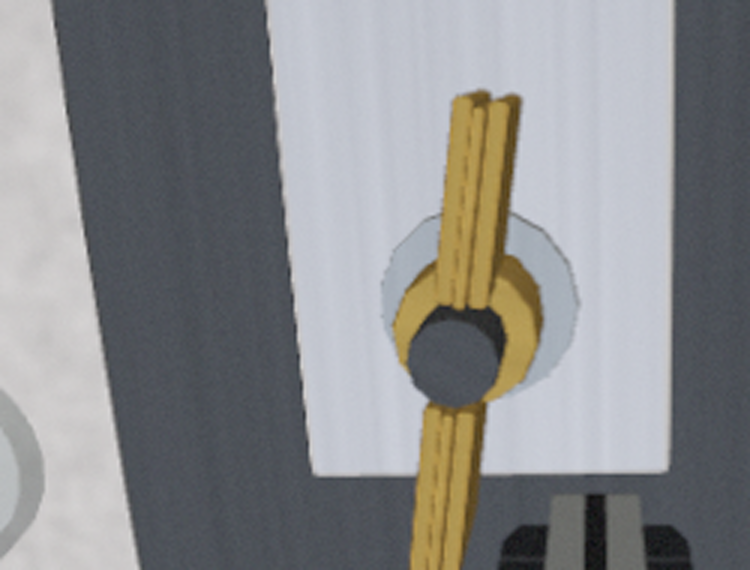

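```bash
python3 - <<'E'
from h import *
c=eyes.capture("wrist")
P=lambda x,y:plane(c,(120+x/3,80+y/3),78)[:2]
a=P(490,96);b=P(437,560);print(a,b,np.degrees(np.arctan2(*(b-a)[::-1])))
E
python3 -m handwheel '[{"grip":0,"tx":0,"ty":-15,"tz":5,"wx":0,"wy":0,"wz":0},{"grip":0,"tx":0,"ty":-35,"tz":0,"wx":0,"wy":0,"wz":0},{"grip":0,"tx":0,"ty":-35,"tz":0,"wx":0,"wy":0,"wz":0},{"grip":0,"tx":30,"ty":-35,"tz":0,"wx":0,"wy":0,"wz":0},{"grip":0,"tx":0,"ty":-30,"tz":0,"wx":0,"wy":0,"wz":0},{"grip":0,"tx":0,"ty":0,"tz":0,"wx":0,"wy":0,"wz":0},{"grip":0,"tx":0,"ty":0,"tz":0,"wx":0,"wy":0,"wz":0},{"grip":0,"tx":0,"ty":0,"tz":0,"wx":0,"wy":0,"wz":0}]'
python3 - <<'E'
from h import *
for n in ["side","wrist"]:
    c=eyes.capture(n); cv2.imwrite(f"pics/{n}20.png",c["pixels"][:,:,::-1])
E
```

```text
[573.99153527 -33.53748951] [ 563.73020219 -103.08688511] -98.39288232974987
time_s: 15.48
eef_pos: [592.1, -130.7, 190.5]
ee_rot: [0.5, -0.5, 0.501, -0.499]
force: [-0.2, 0.9, -1.0]
grip_width: 0.002
```

View pics/wrist20.png

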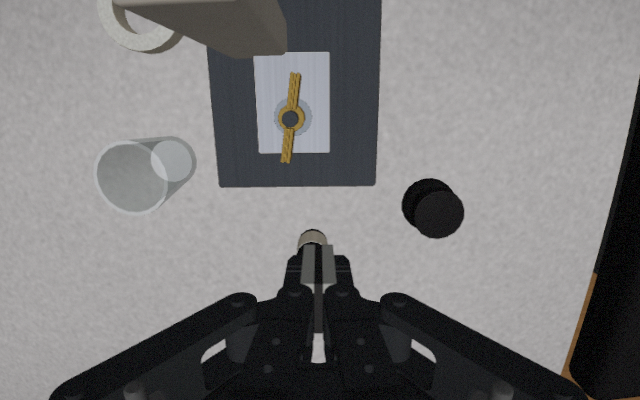

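View pics/side20.png

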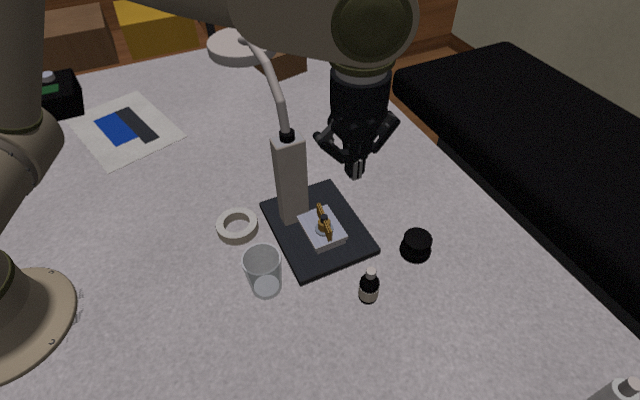

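```bash
python3 -c "
from rig import sense,ctrl
print(sense()['dq'].round(3),sense()['force']);print(ctrl.finish_job())"
```

```text
[ 0.    -0.001 -0.007  0.001  0.001  0.001] [ 0.59136255 -0.02773414 -0.42651943]
the job is handed in; nothing more can be done
None
```

The wing nut is screwed down to its stop and the job is handed in at about 15.6 s of the 58 s allowed. I pushed it round with the closed fingertips in three strokes, always on the trailing side. In total it turned about 430° (7.5 rad). `finish_job` gives no verdict and I could not read the joint value, so "home" rests on the force and the pictures.

**What the last checks showed**
- **Stop:** the resisting force rose sharply in the third stroke, with the wing at about -97°. On a gentle second push it rose again to 5–7 N, which is more than the thread alone needs.
- **Wing angle:** after I backed off slowly, the wing read about -98° and stayed there.
- **Bystanders:** the tin, ink bottle, glass and tape look to be where they started in the side view.
- **Robot:** it ended about 190 mm up, touching nothing, with a force reading near zero.

**What went wrong or disagreed**
- **Missed first pass:** the first pass went over the wings. The pictures put the fingertips about 20 mm above the reported TCP, so I worked lower.
- **Touched the clamp shoe:** early in the second stroke the fingers seem to have pressed on the clamp shoe with about 6 N, which fits the reported TCP rather than the pictures. I raised 3 mm and that force disappeared.
- **Overpushed at the stop:** the first contact with the stop went up to about 52 N sideways, and the nut sprang back about 10° when I let go. The gentle second push was to correct that.
- **Camera disagreement:** the scene and side cameras differ by about 8 mm in y, so I relied on the wrist camera.

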